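Pack the chew dispenser with the rammer

ROBOT

A 6-joint arm with a two-finger parallel gripper is mounted at the origin on the work surface. World frame = base frame: x ahead of the robot, y to its left, z up, the work surface at z = 0. Lengths are in mm, angles in degrees, forces in N, time in s.
With the tool pointing down it reaches from about 350 to 850 mm from the base axis. Payload 8.1 kg.
Tool frame: the origin (TCP) lies on the centre line of the jaws, within the pads' length; the fingertips stand 8 mm ahead of it and the grasp point (between the pads) lies 11 mm behind it; x points along the fingers, z is the direction in which the jaws open and shut, and the axes are right-handed (so a half turn about x gives the same grasp; the last joint's range is limited). The gripper opens to 85 mm and grips with 20 to 120 N. Pads are 22 mm wide; open, the fingers measure 114 mm over their backs; the gripper's body (76 mm by 85 mm) begins 54 mm behind the grasp point. The pads swing forward as they close: fully open they stand 13 mm farther back than shut.
Start: joints at [60.023, 7.471, 85.268, -0, 87.261, -4.893], TCP at [254.349, 543.426, 239.292] pointing down, gripper open.
Joint ranges: [-169.43, 169.43], [-51.17, 129.36], [1.28, 143.12], [-76.62, 256.62], [0, 156.53], [-152.29, 152.29]. Speed limits (degrees/s): [136.94, 136.94, 159.86, 180, 180, 180].

INTERFACE

Orientations are given as [roll, pitch, yaw] about the fixed x, y, z axes, in that order (R = Rz(yaw) Ry(pitch) Rx(roll)).
In Python, from bench import r, vision, order gives the robot as it stands. The module is installed in compiled form; this text tells all that it offers.
- The arm moves only by the shell command python3 -m jog 'ROWS' [FORCE]. ROWS is JSON, a list of rows, each a list of 3 entries, a list of its own where there are three numbers: the shift along the world's x, y, z in m, then the turn, a rotation vector about the world's x, y, z in rad, then the opening, from -1 (shut) to 1 (fully open). A call has 1 to 5 rows; each row is the pose to reach, as a shift and turn from the pose commanded when the call began; what a row does not reach only later rows make up. A row lasts 1/12 s, in which the tool goes at most 41.7 mm and 7.16 degrees, less where a joint would pass 70% of its speed; a pose out of reach is approached as far as the arm can. A call with a gripper value outside its range is refused whole. The fingers move at their own pace and stop on an object; FORCE is the grip in N (left out, the last holds). Time passes only in rows, so rows that repeat a pose let the fingers close. It gives the time, the measured TCP pose, the force and the opening at its end, in the units of the state.
- r.sense(): the state, without advancing time (a new reading comes with each control period).
- vision.snapshot(name): name is "side" or "top"; returns the picture (480x640x3 uint8, red, green, blue); there is no depth.
- vision.camera_model(name): a dict with "fov_y" (degrees; the focal length in pixels is half the picture's height over the tangent of half this angle, whatever the lens; pixels are square), "cx", "cy" (the principal point, pixels), "world_to_cam" (4x4, takes a point from world to camera coordinates). Camera axes: x right, y down, z forward; pixel columns grow to the right and rows downward; lengths in mm; the calibration is good to about 2 mm. A picture is of the moment at which its call begins. camera_model takes no time and is no camera call.
- order.hand_in(): hands the job in, once; it reports no verdict.
The state is a dict: "time": time; "joint_pos": joint angles; "qd": joint speeds; "joint_efforts": joint torques, N m; "tool_pos": TCP position; "tcp_rot": TCP orientation; "ft_force": force on the tool from outside, world axes, zero at the start; "wrist_torque": the same for the moment, N m; "finger_gap": finger opening in mm.
Only numpy, scipy, OpenCV 4.12 (cv2) and the standard library are available. Lean on these libraries where they do the work, as an engineer would, in place of code of your own. Each camera call takes 0.05 s, during which the arm holds its last target.

TASK

Lay the spare chew bar lengthwise in the dispenser's loading tray and let go of it. Then pick up the rammer and use its green head to push the chews down the clear tube until they and the blue follower bottom out firmly; draw the rammer out, lay it down flat on the bench clear of the dispenser and let go. Leave everything else on the bench where it is.

Things in the scene. Friction and masses are not known exactly. Their poses are not given: they have to be found in the camera images.
- mouth (a point): Fixed chew dispenser, wooden base 262 x 70 mm. This point: middle of the tube mouth on the channel floor, 50 mm above the bench. Its x axis (level) is the packing direction, into the tube; z up. From x = 0 to 163 mm runs a clear square tube, 46 mm wide and high inside, walls 4 mm, its roof (top 100 mm above the bench) with a 14 mm slot along its middle.
- tray (a point): Centre of the floor of the dispenser's open loading tray; axes as at the mouth, whose point is 42 mm ahead in x. The tray is 84 mm long, its floor level with the tube's (50 mm above the bench), 52 mm wide between two side lips 8 mm high and 5 mm thick, open at its rear end and on top. Behind it is open bench.
- follower (a joint): Blue follower block in the tube, with a red pin up through the roof slot to 126 mm above the bench. In m: 0 = face 105 mm inside the mouth, 0.045 = bottomed out (face 150 mm inside). Starts at 0 to 0.02, drags with about 3 N all the way, stays where left, stops hard at 0.045. With both chews bottomed out the second one's rear face is 10 mm inside the mouth.
- spare_chew_center (a point): Centre of the loose spare chew bar: dark red-brown, hard, with paler bands, 70 mm long (its x axis) x 40 x 40 mm, about 90 g, lying on the bench (centre 20 mm up). The two ends are alike. In the tray, hold it in its upper half so that the fingertips clear the tray lips.
- packed_chew_center (a point): Centre of the second, equal chew bar (70 mm along its x axis x 40 x 40 mm), which already lies loose inside the clear tube, between the mouth and the follower.
- rammer_grip (a point): Loose rammer, about 140 g, lying level on the bench. Point: middle of its dark handle, 18 mm above the bench as it lies. The x axis runs along the tool to its head. Handle 70 mm long, 24 mm wide (y), 36 mm high (z); then a round shaft 16 mm thick; then a green square head 36 x 36 x 12 mm, its flat front face 145 mm ahead of this point. All on one axis; the tool ends 35 mm behind this point.
- whistle: Yellow plastic dog whistle, about 95 mm long, 32 mm high, loose; leave alone. Origin at its underside.
- bowl: Stainless steel pet bowl, upside down, 130 mm across and 50 mm high; leave alone. Origin at the centre of its underside.
- keys: Flat silver key ring with two keys, 95 x 90 mm, 6 mm high; leave alone. Origin at the ring's centre.
- canister: Orange treat canister, lid shut, 84 mm across and 128 mm high; leave alone. Origin at the centre of its underside.
- brush: Hand brush, about 200 mm long, lying flat; leave alone. Origin at its underside.
- toy: Red dumb-bell dog toy, 116 mm long, 48 mm high; leave alone. Origin at the centre of its underside.
Not all that is in view belongs to the job. Leave any purple or turquoise look-alike of the part that bears spare_chew_center alone.

How it is judged:
By the outcome, as a careful person would: the job done as asked, in the order asked, and still so for the second after the job is handed in, with the robot touching nothing.
It also fails if it takes over 61 s, if anything falls off the work surface, if the arm or the gripper's body presses on something with over 40 N, if the wrist force passes 120 N, or if a joint passes its speed limit or range.

## Working session

There is one attempt and no reset: what is moved stays moved. The work goes in short steps, Python scripts to look and compute and a shell command to move; the robot and the scene stay as the last step left them, time stands still between calls to the robot, and variables do not carry over. Pictures are saved under pics/ and viewed, and the job is handed in when it is done.

```bash
mkdir -p pics; cat > h.py <<'E'
import numpy as np, cv2
from bench import r, vision, order
def snap(n,f):
    im=vision.snapshot(n); cv2.imwrite('pics/'+f,cv2.cvtColor(im,cv2.COLOR_RGB2BGR)); return im
def ray(n,u,v,z):
    c=vision.camera_model(n); T=np.array(c['world_to_cam']); f=240/np.tan(np.radians(c['fov_y']/2))
    d=T[:3,:3].T@np.array([(u-c['cx'])/f,(v-c['cy'])/f,1]); o=-T[:3,:3].T@T[:3,3]
    return o+d*(z-o[2])/d[2]
def proj(n,p):
    c=vision.camera_model(n); T=np.array(c['world_to_cam']); f=240/np.tan(np.radians(c['fov_y']/2))
    q=T[:3,:3]@np.array(p)+T[:3,3]; return np.array([c['cx']+f*q[0]/q[2],c['cy']+f*q[1]/q[2]])
E
python3 - <<'E'
from h import *
snap('top','t0.png');snap('side','s0.png')
for n in('top','side'):print(vision.camera_model(n))
print(r.sense())
E
```

```text
{'fov_y': 52.53149719881705, 'cx': 314.5574566854453, 'cy': 232.43449161953902, 'world_to_cam': array([[-1.44360724e-02, -9.99863931e-01, -7.98242814e-03,
         3.38109161e+01],
       [-9.97361280e-01,  1.49670757e-02, -7.10384665e-02,
         5.56308359e+02],
       [ 7.11482739e-02,  6.93584830e-03, -9.97441636e-01,
         1.16194012e+03],
       [ 0.00000000e+00,  0.00000000e+00,  0.00000000e+00,
         1.00000000e+00]])}
{'fov_y': 43.78653384672519, 'cx': 319.2581013478349, 'cy': 244.99428793269192, 'world_to_cam': array([[ 9.32622761e-01, -3.60852426e-01, -5.58600967e-04,
        -4.90805504e+02],
       [-2.35439363e-01, -6.07318234e-01, -7.58770630e-01,
         1.96414664e+02],
       [ 2.73464974e-01,  7.07778276e-01, -6.51357674e-01,
         1.40108823e+03],
       [ 0.00000000e+00,  0.00000000e+00,  0.00000000e+00,
         1.00000000e+00]])}
{'time': 0.1, 'joint_pos': array([ 6.00239334e+01,  7.51112647e+00,  8.53234895e+01, -1.81509937e-03,
        8.72626476e+01, -4.89276886e+00]), 'qd': array([-0.06681117, -0.20881976, -0.13737118, -0.0161464 ,  0.09751731,
       -0.0120512 ]), 'joint_efforts': array([ 3.64620209e-04, -5.70957363e+01, -5.01938653e+01, -2.07418461e-04,
        8.29275290e-03,  4.30813589e-05]), 'tool_pos': array([254.10205809, 542.99410592, 238.34141921]), 'tcp_rot': array([ 176.17503377,   89.90271952, -118.90817573]), 'ft_force': array([-0.32990618,  0.38645389, -0.50795862]), 'wrist_torque': array([-0.03188396, -0.02760227,  0.01526306]), 'finger_gap': 85.69883117499305}
```

View pics/t0.png

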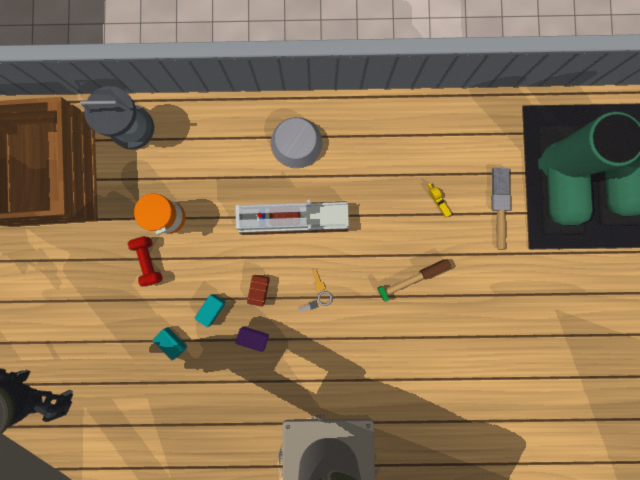

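View pics/s0.png

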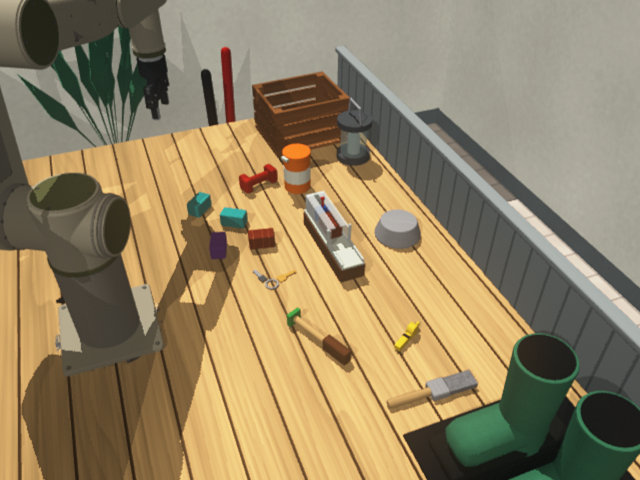

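In the top view the red-brown banded bar is at (258,290). Possible mix-ups are the turquoise bars at (210,310) and (170,344), the purple bar at (252,339), and the bar already in the tube at about (287,215). By the description I choose (258,290). The rammer runs from its green head at (383,293) to its handle at (437,269). I'll check both in close crops.

```bash
python3 - <<'E'
import cv2,numpy as np
a=cv2.imread('pics/t0.png');s=cv2.imread('pics/s0.png')
def z(i,x,y,w,h,k):return cv2.resize(i[y:y+h,x:x+w],None,fx=k,fy=k,interpolation=cv2.INTER_CUBIC)
cv2.imwrite('pics/c1.png',np.vstack([z(a,225,190,130,50,6),z(a,225,260,130,50,6)]))
cv2.imwrite('pics/c2.png',np.hstack([z(a,365,245,100,65,5)]))
cv2.imwrite('pics/c3.png',z(s,230,180,160,120,5))
E
```

```text
(no output)
```

View pics/c1.png

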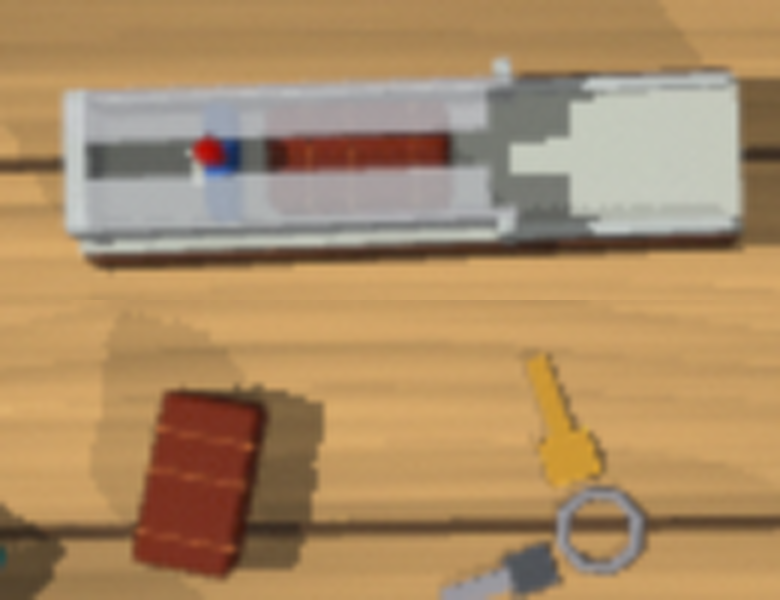

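View pics/c2.png

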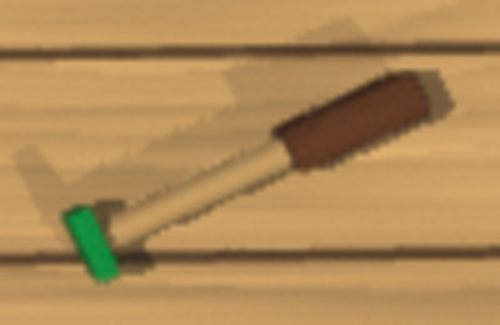

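View pics/c3.png

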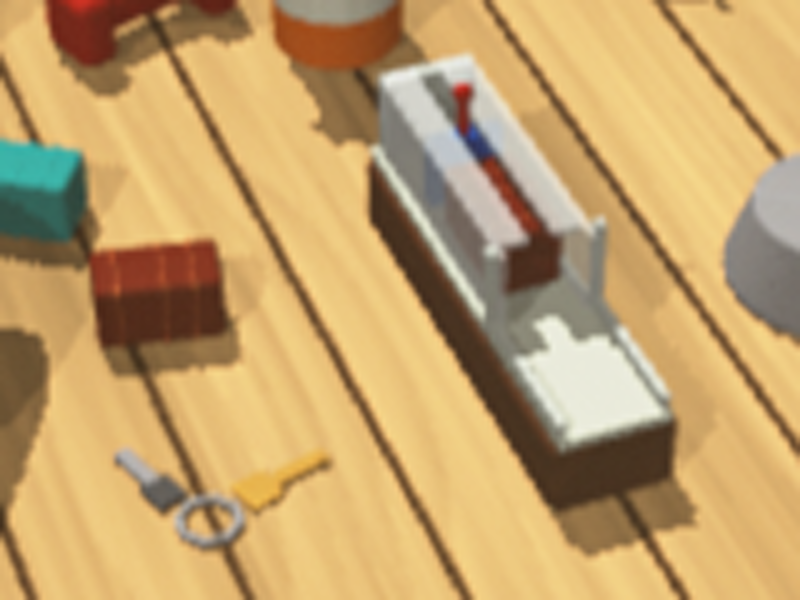

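The crops confirm the red-brown bar with pale bands at (258,290). The packed chew and blue follower are in the tube. The mouth faces right in the top view, so packing runs image-left, about +y. Next I'll compute the poses.

```bash
python3 - <<'E'
from h import *
np.set_printoptions(precision=1,suppress=True)
P=lambda u,v,z:ray('top',225+u/6,190+v/6,z)
Q=lambda u,v,z:ray('top',225+u/6,260+(v-300)/6,z)
R=lambda u,v,z:ray('top',365+u/5,245+v/5,z)
def ang(d):return np.degrees(np.arctan2(d[1],d[0]))
a,b=P(90,161,100),P(480,151,100);print('slot',a,b,ang(a-b))
for n,p in [('lipRear up',(740,72,58)),('lipRear dn',(740,235,58)),('rear floor',(741,155,50)),('endTL',(66,92,100)),('endBL',(66,233,100)),('mouth roofslot',(488,151,100)),('pin',(207,152,126)),('post up',(500,60,75))]:print(n,P(*p))
C=[Q(*c,40) for c in [(168,391),(265,402),(235,575),(136,558)]]
print('chew',np.mean(C,0),[ang(C[0]-C[3]),ang(C[1]-C[2])],[np.linalg.norm(C[0]-C[3]),np.linalg.norm(C[0]-C[1])]);print(np.array(C))
H=[R(*c,36) for c in [(275,131),(405,72),(428,112),(298,168)]]
print('handle',np.mean(H,0),ang(H[0]-H[1]),ang(H[3]-H[2]),np.linalg.norm(H[0]-H[1]),np.linalg.norm(H[0]-H[3]))
h=R(81,246,36);print('head front',h,ang(h-np.mean(H,0)),np.linalg.norm(h-np.mean(H,0)))
f=[R(65,212,36),R(98,281,36)];print(f,np.mean(f,0))
S=lambda u,v,z:ray('side',230+u/5,180+v/5,z)
print('side chew top',[S(*c,40) for c in[(91,252),(214,241),(222,278),(96,290)]])
print('side tray',S(560,445,50),S(672,405,50),'endcorners',S(382,78,100),S(470,58,100), 'pin',S(462,90,126))
E
```

```text
slot [589.1 194.  100. ] [590.7  46.2 100. ] 90.59993846346079
lipRear up [624.9 -55.4  58. ]
lipRear dn [560.5 -54.2  58. ]
rear floor [592.9 -55.7  50. ]
endTL [615.6 203.  100. ]
endBL [561.9 203.2 100. ]
mouth roofslot [590.6  43.2 100. ]
pin [589.1 146.5 126. ]
post up [628.7  38.6  75. ]
chew [420.  160.3  40. ] [np.float64(-11.226548386043842), np.float64(-10.341297998891978)] [np.float64(66.73231580001381), np.float64(38.718283106301286)]
[[455.7 173.2  40. ]
 [450.8 134.8  40. ]
 [383.1 147.2  40. ]
 [390.3 186.2  40. ]]
handle [ 463.7 -260.5   36. ] 113.40650271875202 112.29352734999054 68.28682045631865 20.509713017869096
head front [ 406.3 -130.5   36. ] 113.8263774065365 142.14240620929607
[array([ 422.5, -123.3,   36. ]), array([ 389.7, -138.1,   36. ])] [ 406.1 -130.7   36. ]
side chew top [array([392.4, 186.3,  40. ]), array([457.3, 171.2,  40. ]), array([451.7, 139.7,  40. ]), array([386.1, 154.4,  40. ])]
side tray [565.1 -56.3  50. ] [629.2 -49.4  50. ] endcorners [566.5 201.3 100. ] [618.2 201.3 100. ] pin [590.2 142.  126. ]
```

```bash
cat >> h.py <<'E'
from scipy.spatial.transform import Rotation as Ro
def axes():
    s=r.sense(); M=Ro.from_euler('xyz',s['tcp_rot'],degrees=True).as_matrix()
    return s,M
def st():
    s,M=axes(); print('t',round(s['time'],2),'pos',s['tool_pos'].round(1),'x',M[:,0].round(3),'jawdeg',np.degrees(np.arctan2(M[1,2],M[0,2])).round(1),'F',s['ft_force'].round(1),'gap',s['finger_gap'].round(1),'q',s['joint_pos'].round(1))
E
python3 - <<'E'
from h import *
st()
print('turq corner',ray('top',225,299,40),ray('top',222,310,40))
# overlay
import itertools
for n in('top','side'):
  im=cv2.imread(f'pics/{n[0]}0.png');k=5
  x0,y0=(225,185) if n=='top' else (290,180)
  w,h=(135,60) if n=='top' else(85,105)
  c=cv2.resize(im[y0:y0+h,x0:x0+w],None,fx=k,fy=k,interpolation=cv2.INTER_CUBIC)
  def L(p,q,col):
    a=[(proj(n,t)-[x0,y0]+.0)*k for t in(p,q)]
    cv2.line(c,*[tuple(int(v) for v in t) for t in a],col,1)
  def W(x,y,z):
    m=np.array([591.5,33,50]);th=np.radians(90.3)
    return m+[x*np.cos(th)-y*np.sin(th),x*np.sin(th)+y*np.cos(th),z]
  for s in(-1,1):
    L(W(0,27*s,50),W(163,27*s,50),(0,0,255)); L(W(-84,31*s,8),W(0,31*s,8),(255,0,0));L(W(-84,26*s,0),W(0,26*s,0),(255,0,255))
  for x in(0,163):L(W(x,-27,50),W(x,27,50),(0,0,255))
  for x in(-84,0):L(W(x,-26,0),W(x,26,0),(255,0,255))
  cv2.imwrite(f'pics/o_{n}.png',c)
E
```

```text
Traceback (most recent call last):
  File "h.py", line 17, in st
    s,M=axes(); print('t',round(s['time'],2),'pos',s['tool_pos'].round(1),'x',M[:,0].round(3),'jawdeg',np.degrees(np.arctan2(M[1,2],M[0,2])).round(1),'F',s['ft_force'].round(1),'gap',s['finger_gap'].round(1),'q',s['joint_pos'].round(1))
                                                                                                                                                                                       ^^^^^^^^^^^^^^^^^^^^^
AttributeError: 'float' object has no attribute 'round'
```

```bash
sed -i "s/s\['finger_gap'\].round(1)/round(s['finger_gap'],1)/" h.py
python3 - <<'E'
from h import *
st()
print('turq corner',ray('top',225,299,40),ray('top',222,310,40))
for n in('top','side'):
  im=cv2.imread(f'pics/{n[0]}0.png');k=5
  x0,y0=(225,185) if n=='top' else (290,180)
  w,h=(135,60) if n=='top' else(85,105)
  c=cv2.resize(im[y0:y0+h,x0:x0+w],None,fx=k,fy=k,interpolation=cv2.INTER_CUBIC)
  def L(p,q,col):
    a=[(proj(n,t)-[x0,y0]+.0)*k for t in(p,q)]
    cv2.line(c,*[tuple(int(v) for v in t) for t in a],col,1)
  def W(x,y,z):
    m=np.array([591.5,33,50]);th=np.radians(90.3)
    return m+[x*np.cos(th)-y*np.sin(th),x*np.sin(th)+y*np.cos(th),z]
  for s in(-1,1):
    L(W(0,27*s,50),W(163,27*s,50),(0,0,255)); L(W(-84,31*s,8),W(0,31*s,8),(255,0,0));L(W(-84,26*s,0),W(0,26*s,0),(255,0,255))
  for x in(0,163):L(W(x,-27,50),W(x,27,50),(0,0,255))
  for x in(-84,0):L(W(x,-26,0),W(x,26,0),(255,0,255))
  cv2.imwrite(f'pics/o_{n}.png',c)
E
```

```text
t 0.1 pos [254.1 543.  238.3] x [-0.001 -0.001 -1.   ] jawdeg 64.9 F [-0.3  0.4 -0.5] gap 85.7 q [60.   7.5 85.3 -0.  87.3 -4.9]
turq corner [400.41128608 239.91801094  40.        ] [374.67386939 247.05887235  40.        ]
```

View pics/o_top.png

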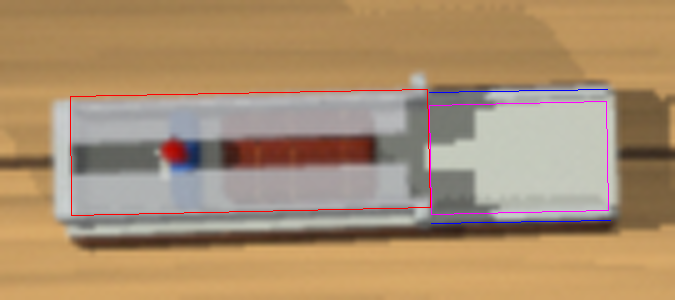

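View pics/o_side.png

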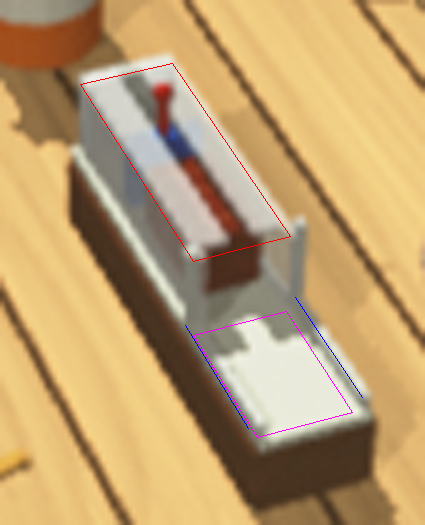

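```bash
python3 -m jog '[[[0.012,-0.028,0],[0,0,0.05],0.5],[[0.028,-0.064,0],[0,0,0.1],0.5],[[0.044,-0.1,0],[0,0,0.15],0.5],[[0.06,-0.137,0],[0,0,0.2],0.5],[[0.076,-0.174,0],[0,0,0.246],0.5]]' 60; python3 -c 'from h import *; st()'
```

```text
time: 0.52
tool_pos: [330.3, 367.7, 238.7]
tcp_rot: [148.1, 89.9, -132.7]
ft_force: [1.5, -0.4, 0.3]
finger_gap: 64.6
t 0.52 pos [330.3 367.7 238.7] x [-0.001 -0.001 -1.   ] jawdeg 79.2 F [ 1.5 -0.4  0.3] gap 64.6 q [ 42.1  -9.  101.7  -0.   87.4 -37.1]
```

```bash
python3 -m jog '[[[0.016,-0.036,0],[0,0,0],0.5],[[0.032,-0.073,0],[0,0,0],0.5],[[0.048,-0.11,-0.01],[0,0,0],0.5],[[0.064,-0.147,-0.02],[0,0,0],0.5],[[0.08,-0.183,-0.03],[0,0,0],0.5]]' >/dev/null;  python3 -m jog '[[[0.005,-0.012,-0.03],[0,0,0],0.5],[[0.0107,-0.0249,-0.065],[0,0,0],0.5],[[0.0107,-0.0249,-0.1],[0,0,0],0.5],[[0.0107,-0.0249,-0.13],[0,0,0],0.5],[[0.0107,-0.0249,-0.13],[0,0,0],0.5]]';
python3 - <<'E'
from h import *
st(); snap('top','t1.png'); s=snap('side','s1.png')
z=lambda i,x,y,w,h,k:cv2.resize(i[y:y+h,x:x+w],None,fx=k,fy=k)
a=cv2.imread('pics/t1.png');b=cv2.imread('pics/s1.png')
cv2.imwrite('pics/c4.png',np.hstack([z(a,200,240,100,100,4),z(b,210,190,100,100,4)]))
E
```

```text
time: 1.35
tool_pos: [415.9, 159.7, 72.5]
tcp_rot: [115.4, 89.3, -165.6]
ft_force: [-2.0, -0.4, -0.8]
finger_gap: 63.8
t 1.35 pos [415.9 159.7  72.5] x [-0.011 -0.003 -1.   ] jawdeg 79.0 F [-2.  -0.4 -0.8] gap 63.8 q [ 14.4  -7.6 118.4   0.   69.8 -64.5]
```

View pics/c4.png

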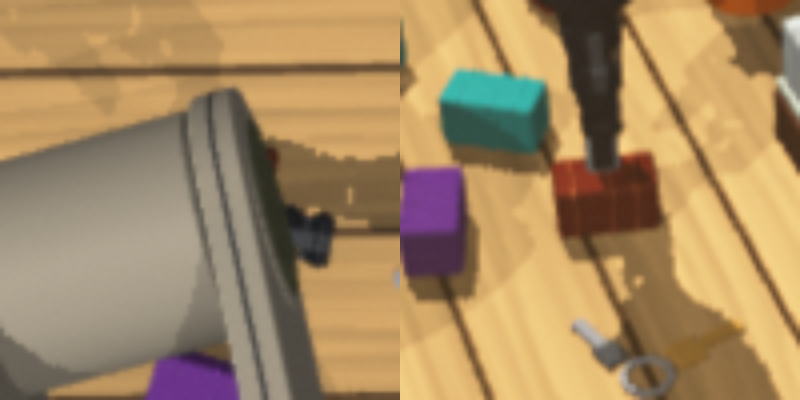

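The gripper is above the bar: in the side crop the fingers straddle the middle at (605,165). I'll go down and grip.

```bash
python3 -m jog '[[[0,0,-0.025],[0,0,0],0.5],[[0,0,-0.045],[0,0,0],0.5],[[0,0,-0.054],[0,0,0],0.5],[[0,0,-0.054],[0,0,0],0.5],[[0,0,-0.054],[0,0,0],0.5]]' 60; python3 -m jog '[[[0,0,0],[0,0,0],-0.3],[[0,0,0],[0,0,0],-0.5],[[0,0,0],[0,0,0],-0.5],[[0,0,0],[0,0,0],-0.5],[[0,0,0],[0,0,0],-0.5]]' 60;python3 -c 'from h import *; st()'
```

```text
time: 1.87
tool_pos: [422.0, 162.0, 26.9]
tcp_rot: [-64.5, 89.9, 14.5]
ft_force: [0.1, 0.6, 0.3]
finger_gap: 64.1
time: 2.28
tool_pos: [422.8, 162.0, 27.4]
tcp_rot: [-63.1, 89.8, 15.9]
ft_force: [-0.2, -0.0, 8.5]
finger_gap: 38.8
t 2.28 pos [422.8 162.   27.4] x [ 0.003  0.001 -1.   ] jawdeg 79.0 F [-0.2 -0.   8.5] gap 38.8 q [ 14.5  -2.9 119.5   0.   63.2 -64.5]
```

```bash
python3 -m jog '[[[0,0,0.025],[0,0,0],-0.5],[[0,0,0.06],[0,0,0],-0.5],[[0.005,-0.005,0.095],[0,0,-0.1],-0.5],[[0.02,-0.02,0.115],[0,0,-0.21],-0.5],[[0.038,-0.038,0.115],[0,0,-0.32],-0.5]]'; python3 -m jog '[[[0.018,-0.018,0],[0,0,-0.11],-0.5],[[0.036,-0.036,0],[0,0,-0.22],-0.5],[[0.054,-0.054,0],[0,0,-0.33],-0.5],[[0.072,-0.072,0],[0,0,-0.44],-0.5],[[0.09,-0.09,0],[0,0,-0.55],-0.5]]';python3 -m jog '[[[0.015,-0.015,0],[0,0,-0.1],-0.5],[[0.03,-0.03,0],[0,0,-0.21],-0.5],[[0.0425,-0.043,0],[0,0,-0.32],-0.5],[[0.0425,-0.043,0],[0,0,-0.43],-0.5],[[0.0425,-0.043,0],[0,0,-0.49],-0.5]]'; python3 -m jog '[[[0,0,-0.02],[0,0,0],-0.5],[[0,0,-0.035],[0,0,0],-0.5],[[0,0,-0.035],[0,0,0],-0.5],[[0,0,-0.035],[0,0,0],-0.5]]'
python3 - <<'E'
from h import *
st(); snap('top','t2.png'); s=snap('side','s2.png')
z=lambda i,x,y,w,h,k:cv2.resize(i[y:y+h,x:x+w],None,fx=k,fy=k)
a=cv2.imread('pics/t2.png');b=cv2.imread('pics/s2.png')
cv2.imwrite('pics/c5.png',np.hstack([z(a,230,160,140,100,3),z(b,280,160,100,132,3)[:300]]))
cv2.imwrite('pics/c6.png',z(b,280,160,100,120,5))
E
```

```text
time: 2.7
tool_pos: [462.7, 124.5, 147.2]
tcp_rot: [-49.6, 89.4, 10.9]
ft_force: [1.6, 0.2, 0.6]
finger_gap: 38.6
time: 3.12
tool_pos: [550.0, 32.5, 141.0]
tcp_rot: [-29.1, 90.0, -0.3]
ft_force: [0.5, 0.4, -1.0]
finger_gap: 39.0
time: 3.53
tool_pos: [592.3, -10.6, 140.9]
tcp_rot: [-12.8, 90.0, -12.1]
ft_force: [-0.2, 0.2, -0.9]
finger_gap: 38.8
time: 3.87
tool_pos: [590.7, -9.4, 104.8]
tcp_rot: [173.3, 89.9, 174.3]
ft_force: [0.3, -0.5, 0.7]
finger_gap: 38.7
t 3.87 pos [590.7  -9.4 104.8] x [-0.002  0.    -1.   ] jawdeg 1.1 F [ 0.3 -0.5  0.7] gap 38.7 q [-5.9 12.  94.6 -0.  73.5 -7. ]
```

View pics/c5.png

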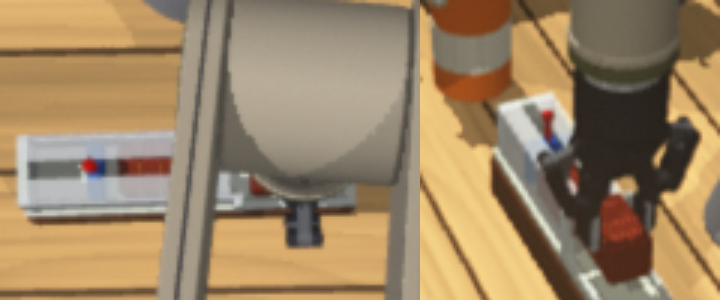

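View pics/c6.png

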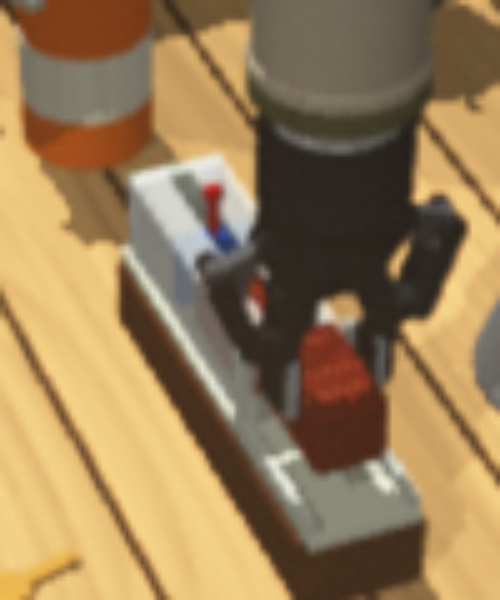

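The side crop shows the bar held lengthwise above the tray, with its rear face at about (352,440). I'll compare it with the tray in the same camera, so calibration offsets cancel.

```bash
python3 - <<'E'
from h import *
S=lambda u,v,z:ray('side',280+u/5,160+v/5,z).round(1)
print('tray rear (z50)',S(310,552,50),S(422,520,50),'base bottom rear',S(310,612,0))
for z in(76,78,80):print('chew rear bottom',z,S(318,474,z),S(385,456,z),'top',S(318,413,z+40),S(384,390,z+40),'mid top front',S(302,335,z+40))
print('lip outer top @rear/mouth',S(300,535,58))
for p in [(592,-51.5,50),(560,-51.5,50),(624,-51.5,50)]:print((proj('side',p)-[280,160])*5)
E
```

```text
tray rear (z50) [563.1 -61.   50. ] [624.6 -59.6  50. ] base bottom rear [567.7 -53.3   0. ]
chew rear bottom 76 [577.4 -35.5  76. ] [614.  -35.1  76. ] top [576.4 -35.3 116. ] [613.5 -31.  116. ] mid top front [592.5  23.4 116. ]
chew rear bottom 78 [576.5 -37.6  78. ] [613.  -37.2  78. ] top [575.4 -37.5 118. ] [612.5 -33.1 118. ] mid top front [591.5  21.1 118. ]
chew rear bottom 80 [575.6 -39.6  80. ] [612.  -39.3  80. ] top [574.5 -39.6 120. ] [611.4 -35.3 120. ] mid top front [590.5  18.9 120. ]
lip outer top @rear/mouth [559.8 -55.7  58. ]
[355.91979745 525.65610078]
[296.85725496 541.39703326]
[414.29445137 510.09849951]
```

```bash
python3 -m jog '[[[-0.001,-0.002,-0.01],[0,0,0],-0.5],[[-0.001,-0.002,-0.018],[0,0,0],-0.5],[[-0.001,-0.002,-0.023],[0,0,0],-0.5],[[-0.001,-0.002,-0.026],[0,0,0],-0.5],[[-0.001,-0.002,-0.027],[0,0,0],-0.5]]'; 
python3 - <<'E'
from h import *
st(); s=snap('side','s3.png')
z=lambda i,x,y,w,h,k:cv2.resize(i[y:y+h,x:x+w],None,fx=k,fy=k)
b=cv2.imread('pics/s3.png')
cv2.imwrite('pics/c7.png',z(b,280,160,100,120,5))
E
```

```text
time: 4.38
tool_pos: [590.1, -11.4, 77.6]
tcp_rot: [170.3, 89.9, 171.4]
ft_force: [-1.5, -0.6, 0.9]
finger_gap: 38.9
t 4.38 pos [590.1 -11.4  77.6] x [-0.001  0.    -1.   ] jawdeg 1.1 F [-1.5 -0.6  0.9] gap 38.9 q [-6.1 13.6 95.8  0.  70.6 -7.2]
```

View pics/c7.png

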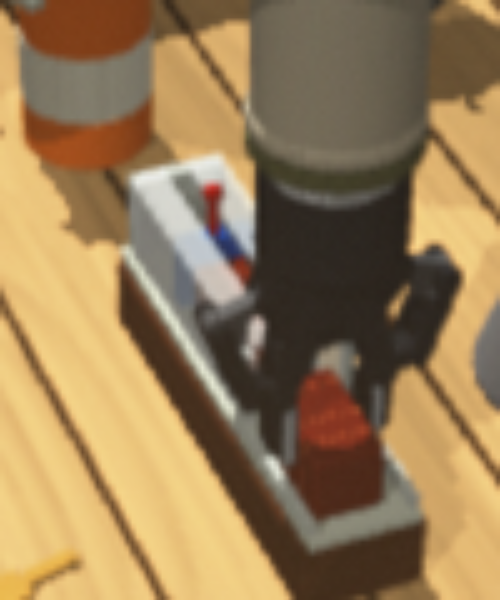

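```bash
python3 -m jog '[[[0,0,-0.001],[0,0,0],-0.5],[[0,0,-0.002],[0,0,0],-0.5],[[0,0,-0.002],[0,0,0],-0.5]]'; 
python3 - <<'E'
from h import *
S=lambda u,v,z:ray('side',280+u/5,160+v/5,z).round(1)
print(S(318,515,50),S(383,498,50),S(310,552,50),S(422,520,50))
st()
E
```

```text
time: 4.68
tool_pos: [590.8, -11.4, 77.4]
tcp_rot: [-6.7, 90.0, -5.6]
ft_force: [-4.0, -0.8, 6.5]
finger_gap: 39.1
[577.4 -37.4  50. ] [613.  -37.5  50. ] [563.1 -61.   50. ] [624.6 -59.6  50. ]
t 4.68 pos [590.8 -11.4  77.4] x [ 0. -0. -1.] jawdeg 1.1 F [-4.  -0.8  6.5] gap 39.1 q [-6.1 13.7 95.8  0.  70.5 -7.2]
```

```bash
python3 -m jog '[[[-0.001,0,0.001],[0,0,0],-0.5],[[-0.001,0,0.001],[0,0,0],-0.5],[[-0.001,0,0.001],[0,0,0],0.5],[[-0.001,0,0.001],[0,0,0],0.5],[[-0.001,0,0.001],[0,0,0],0.5]]';  python3 -m jog '[[[0,0,0.02],[0,0,0],0.5],[[0,0,0.05],[0,0,0],0.5],[[0,0,0.085],[0,0,0],0.5],[[0,-0.03,0.12],[0,0,0.05],0.5],[[-0.01,-0.065,0.125],[0,0,0.15],0.5]]'; python3 -c 'from h import *; st()'
```

```text
time: 5.1
tool_pos: [589.6, -11.5, 77.2]
tcp_rot: [-12.0, 90.0, -10.9]
ft_force: [-0.9, -0.2, -0.2]
finger_gap: 63.9
time: 5.52
tool_pos: [583.3, -75.2, 209.2]
tcp_rot: [-15.8, 89.4, -5.8]
ft_force: [2.2, -1.3, 1.1]
finger_gap: 64.1
t 5.52 pos [583.3 -75.2 209.2] x [ 0.01  -0.001 -1.   ] jawdeg 10.0 F [ 2.2 -1.3  1.1] gap 64.1 q [-12.4   6.   90.    0.1  83.4 -22.4]
```

```bash
python3 -m jog '[[[-0.02,-0.033,0],[0,0,0.05],0.5],[[-0.041,-0.066,0],[0,0,0.1],0.5],[[-0.062,-0.099,0],[0,0,0.15],0.5],[[-0.083,-0.132,0],[0,0,0.2],0.5],[[-0.094,-0.148,0],[0,0,0.24],0.5]]'
python3 - <<'E'
from h import *
st(); snap('top','t4.png');snap('side','s4.png')
z=lambda i,x,y,w,h,k:cv2.resize(i[y:y+h,x:x+w],None,fx=k,fy=k,interpolation=cv2.INTER_CUBIC)
a=cv2.imread('pics/t4.png');b=cv2.imread('pics/s4.png')
cv2.imwrite('pics/c8.png',z(a,225,190,130,50,6))
cv2.imwrite('pics/c9.png',np.hstack([z(b,295,180,75,110,5),z(b,275,300,85,110,5)]))
E
```

```text
time: 5.93
tool_pos: [483.4, -227.7, 202.4]
tcp_rot: [-133.3, 89.9, -109.8]
ft_force: [0.6, 0.1, 0.3]
finger_gap: 63.7
t 5.93 pos [ 483.4 -227.7  202.4] x [-0.    -0.001 -1.   ] jawdeg 23.5 F [0.6 0.1 0.3] gap 63.7 q [-30.7  -1.6  98.5  -0.1  83.1 -54.1]
```

View pics/c8.png

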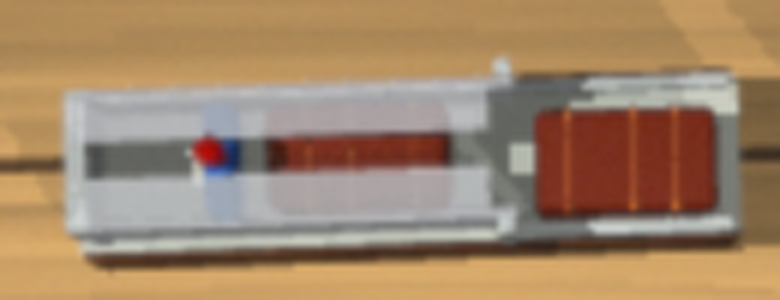

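View pics/c9.png

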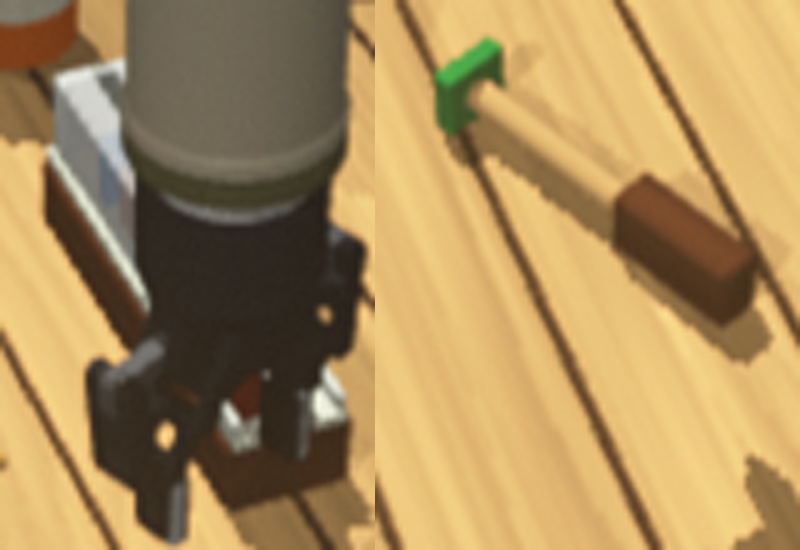

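The top view shows the spare lying lengthwise in the tray, spanning (535,108) to (718,215) in the crop. I'll work out its lateral offset and refine the rammer from the side view.

```bash
python3 - <<'E'
from h import *
np.set_printoptions(precision=1,suppress=True)
P=lambda u,v,z:ray('top',225+u/6,190+v/6,z)
for n,c in [('chew',(626,160,90)),('left end mid',(535,162,90)),('right end mid',(718,158,90)),('lips rear',(740,154,58)),('slot46',(480,151,100)),('slot194',(90,161,100)),('tray lips@u660',(660,157,58))]:print(n,P(*c))
S=lambda u,v,z:ray('side',275+(u-375)/5,300+v/5,z)
H=[S(*c,36) for c in[(648,175),(757,245),(722,277),(616,205)]];print(H,np.mean(H,0))
f=[S(436,80,36),S(490,40,36)];print(f,np.mean(f,0))
E
```

```text
chew [587.4  -9.2  90. ]
left end mid [587.2  25.5  90. ]
right end mid [587.7 -44.3  90. ]
lips rear [592.4 -54.8  58. ]
slot46 [590.7  46.2 100. ]
slot194 [589.1 194.  100. ]
tray lips@u660 [591.7 -23.4  58. ]
[array([ 461.1, -232.6,   36. ]), array([ 490.7, -287.1,   36. ]), array([ 469.5, -297.8,   36. ]), array([ 441.4, -243.6,   36. ])] [ 465.7 -265.3   36. ]
[array([ 391. , -143.9,   36. ]), array([ 422.9, -129. ,   36. ])] [ 406.9 -136.4   36. ]
```

```bash
python3 -m jog '[[[-0.02,-0.03,0],[0,0,0],0.5],[[-0.04,-0.04,0],[0,0,0],0.5],[[-0.07,-0.04,0],[0,0,0],0.5],[[-0.1,-0.04,0],[0,0,0],0.5]]' >/dev/null
python3 - <<'E'
from h import *
st(); snap('top','t5.png');snap('side','s5.png')
print('cams',[(-np.array(vision.camera_model(n)['world_to_cam'])[:3,:3].T@np.array(vision.camera_model(n)['world_to_cam'])[:3,3]).round() for n in('top','side')])
z=lambda i,x,y,w,h,k:cv2.resize(i[y:y+h,x:x+w],None,fx=k,fy=k,interpolation=cv2.INTER_CUBIC)
a=cv2.imread('pics/t5.png');b=cv2.imread('pics/s5.png')
cv2.imwrite('pics/c10.png',z(a,295,195,64,48,12))
cv2.imwrite('pics/c11.png',z(b,310,215,64,64,9))
E
```

```text
t 6.37 pos [ 385.1 -264.3  202.1] x [-0.  0. -1.] jawdeg 23.4 F [ 0.4 -0.2 -0.3] gap 63.8 q [-40.8 -12.4 108.5   0.   84.  -64.2]
cams [array([ 473.,   17., 1199.]), array([  121., -1049.,  1061.])]
```

View pics/c10.png

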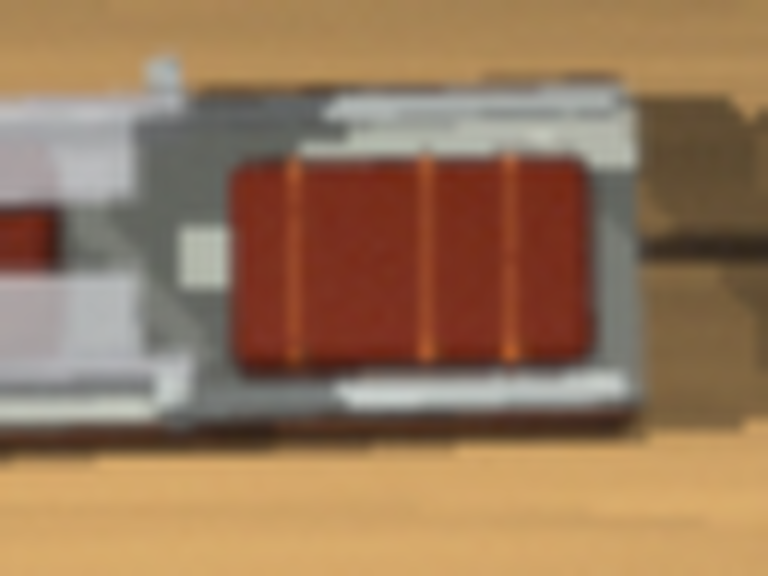

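View pics/c11.png

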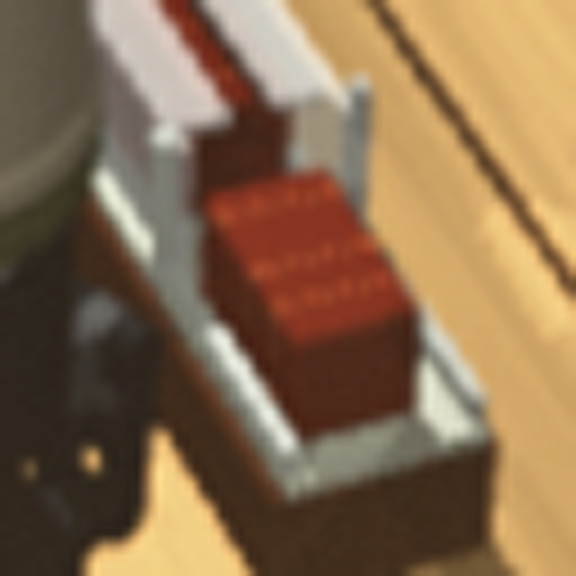

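Both views now agree that the bar sits against the -x lip: in c10 the gap above it is v 118 to 158, with almost none below. I'll quantify that.

```bash
python3 - <<'E'
from h import *
np.set_printoptions(precision=1,suppress=True)
P=lambda u,v,z:ray('top',295+u/12,195+v/12,z)
S=lambda u,v,z:ray('side',310+u/9,215+v/9,z)
for n,c in [('lip up outer',(480,84,58)),('lip up inner',(480,115,58)),('lip dn inner',(480,374,58)),('lip dn outer',(480,406,58)),('chew up',(480,158,90)),('chew dn',(480,365,90)),('chew L',(232,262,90)),('chew R',(592,262,90)),('tray rear',(636,250,50)),('post up',(165,62,75)),('post dn',(172,420,58))]:print(n,P(*c))
print('side')
for n,c in [('chew rear L bot',(303,440,50)),('chew rear R bot',(412,412,50)),('chew rear L top',(298,345,90)),('chew rear R top',(415,308,90)),('R lip rear top inner',(470,410,58)),('R lip top outer',(488,402,58)),('L lip rear inner top',(300,447,58)),('L lip outer',(280,462,58)),('tray rear L',(288,500,50)),('tray rear R',(492,437,50)),('front L top',(205,195,90)),('front R top',(330,172,90))]:print(n,S(*c))
E
```

```text
lip up outer [625.3 -24.   58. ]
lip up inner [619.2 -23.8  58. ]
lip dn inner [568.1 -23.   58. ]
lip dn outer [561.8 -22.8  58. ]
chew up [606.8 -22.5  90. ]
chew dn [567.1 -21.9  90. ]
chew L [587.6  25.1  90. ]
chew R [586.5 -43.6  90. ]
tray rear [592.9 -54.5  50. ]
post up [628.3  37.7  75. ]
post dn [560.   37.6  58. ]
side
chew rear L bot [576.3 -40.5  50. ]
chew rear R bot [609.3 -40.8  50. ]
chew rear L top [571.9 -44.5  90. ]
chew rear R top [607.9 -42.   90. ]
R lip rear top inner [620.8 -53.8  58. ]
R lip top outer [626.8 -52.6  58. ]
L lip rear inner top [570.8 -50.8  58. ]
L lip outer [563.3 -54.4  58. ]
tray rear L [562.9 -61.5  50. ]
tray rear R [625.9 -58.4  50. ]
front L top [572.4  23.9  90. ]
front R top [609.2  20.5  90. ]
```

```bash
python3 -m jog '[[[0.02,0.025,0],[0,0,-0.08],0.5],[[0.045,0.056,0],[0,0,-0.16],0.5],[[0.07,0.087,0],[0,0,-0.24],0.5],[[0.095,0.118,0],[0,0,-0.32],0.5],[[0.12,0.149,0],[0,0,-0.393],0.5]]'; python3 -m jog '[[[0.025,0.031,0],[0,0,0],0.5],[[0.05,0.062,0],[0,0,0],0.5],[[0.075,0.093,0],[0,0,0],0.5],[[0.0845,0.1045,-0.02],[0,0,0],0.5],[[0.0845,0.1045,-0.05],[0,0,0],0.5]]';python3 -m jog '[[[0,0,-0.025],[0,0,0],0.5],[[0,0,-0.05],[0,0,0],0.5],[[0,0,-0.066],[0,0,0],0.5],[[0,0,-0.073],[0,0,0],0.5],[[0,0,-0.073],[0,0,0],0.5]]';  python3 -c 'from h import *; st()'
```

```text
time: 6.88
tool_pos: [507.4, -112.9, 202.6]
tcp_rot: [3.8, 89.9, 4.5]
ft_force: [-0.4, -1.5, 0.4]
finger_gap: 64.1
time: 7.3
tool_pos: [595.3, -6.3, 155.6]
tcp_rot: [3.5, 89.5, 4.7]
ft_force: [-0.2, -0.6, 1.7]
finger_gap: 64.2
time: 7.72
tool_pos: [588.8, -9.8, 76.9]
tcp_rot: [168.8, 89.8, 169.8]
ft_force: [-0.5, 0.2, -0.8]
finger_gap: 63.9
t 7.72 pos [588.8  -9.8  76.9] x [-0.004  0.001 -1.   ] jawdeg 0.9 F [-0.5  0.2 -0.8] gap 63.9 q [-6.  13.7 95.9  0.  70.7 -6.9]
```

```bash
python3 -m jog '[[[0,0,0],[0,0,0],-0.5],[[0,0,0],[0,0,0],-0.5],[[0,0,0],[0,0,0],-0.5],[[0,0,0],[0,0,0],-0.5],[[0,0,0.003],[0,0,0],-0.5]]' 60; python3 -c 'from h import *; st()'; python3 -m jog '[[[0,0,0.003],[0,0,0],-0.5],[[0.003,0,0.004],[0,0,0],-0.5],[[0.005,0,0.004],[0,0,0],-0.5],[[0.005,0,0.004],[0,0,0],-0.5],[[0.005,0,0.004],[0,0,0],-0.5]]'
python3 - <<'E'
from h import *
st(); b=snap('side','s6.png')
b=cv2.imread('pics/s6.png')
cv2.imwrite('pics/c12.png',cv2.resize(b[200:280,300:374],None,fx=7,fy=7,interpolation=cv2.INTER_CUBIC))
E
```

```text
time: 8.13
tool_pos: [590.6, -11.0, 83.2]
tcp_rot: [-5.6, 89.9, -4.7]
ft_force: [-0.4, -0.2, -1.3]
finger_gap: 38.8
t 8.13 pos [590.6 -11.   83.2] x [ 0.001 -0.    -1.   ] jawdeg 0.9 F [-0.4 -0.2 -1.3] gap 38.8 q [-6.  13.2 95.7  0.  71.  -7. ]
time: 8.55
tool_pos: [595.0, -11.0, 86.1]
tcp_rot: [173.5, 90.0, 174.4]
ft_force: [-0.3, -0.3, -1.1]
finger_gap: 38.6
t 8.55 pos [595.  -11.   86.1] x [-0.  0. -1.] jawdeg 0.9 F [-0.3 -0.3 -1.1] gap 38.6 q [-6.  13.7 94.7 -0.  71.6 -6.9]
```

View pics/c12.png

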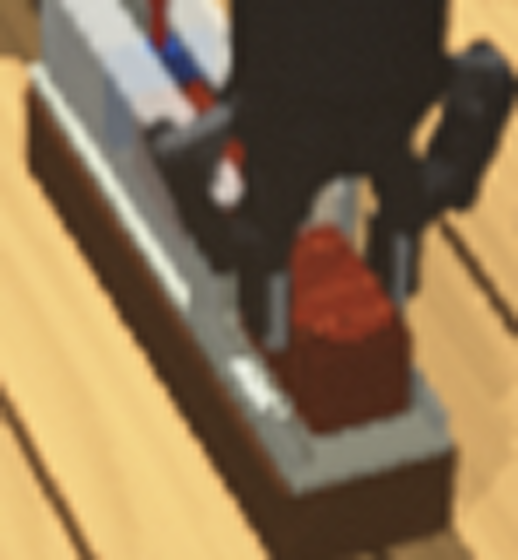

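```bash
python3 -m jog '[[[0,0,-0.004],[0,0,0],-0.5],[[0,0,-0.006],[0,0,0],-0.5],[[0,0,-0.007],[0,0,0],-0.5],[[0,0,-0.0075],[0,0,0],-0.5],[[0,0,-0.008],[0,0,0],-0.5]]'; python3 -m jog '[[[0,0,0],[0,0,0],-0.1],[[0,0,0],[0,0,0],0.2],[[0,0,0],[0,0,0],0.4],[[0,0,0.01],[0,0,0],0.5],[[0,0,0.03],[0,0,0],0.5]]';python3 -m jog '[[[0,0,0.035],[0,0,0],0.5],[[0,0,0.075],[0,0,0],0.5],[[-0.03,-0.02,0.09],[0,0,0],0.5],[[-0.055,-0.05,0.09],[0,0,0.05],0.5],[[-0.08,-0.08,0.09],[0,0,0.15],0.5]]' ;python3 -m jog '[[[-0.02,-0.03,0],[0,0,0.05],0.5],[[-0.045,-0.06,0],[0,0,0.1],0.5],[[-0.07,-0.09,0],[0,0,0.15],0.5],[[-0.1,-0.12,0],[0,0,0.2],0.5],[[-0.12,-0.15,0],[0,0,0.244],0.5]]'
python3 - <<'E'
from h import *
st(); snap('top','t7.png');snap('side','s7.png')
z=lambda i,x,y,w,h,k:cv2.resize(i[y:y+h,x:x+w],None,fx=k,fy=k,interpolation=cv2.INTER_CUBIC)
a=cv2.imread('pics/t7.png');b=cv2.imread('pics/s7.png')
cv2.imwrite('pics/c13.png',z(a,295,195,64,48,12))
cv2.imwrite('pics/c14.png',z(b,310,215,64,64,9))
E
```

```text
time: 9.02
tool_pos: [595.3, -11.0, 81.4]
tcp_rot: [-27.5, 90.0, -26.6]
ft_force: [-15.5, 1.6, 30.3]
finger_gap: 38.4
time: 9.43
tool_pos: [592.5, -10.7, 105.4]
tcp_rot: [173.2, 89.6, 174.2]
ft_force: [-1.2, 1.0, 0.1]
finger_gap: 64.1
time: 9.85
tool_pos: [515.3, -91.3, 200.7]
tcp_rot: [-25.7, 89.8, -16.0]
ft_force: [0.3, 0.3, -0.2]
finger_gap: 63.9
time: 10.27
tool_pos: [392.9, -241.8, 198.6]
tcp_rot: [162.3, 90.0, -174.0]
ft_force: [0.8, -1.0, 0.2]
finger_gap: 63.9
t 10.27 pos [ 392.9 -241.8  198.6] x [-0. -0. -1.] jawdeg 23.7 F [ 0.8 -1.   0.2] gap 63.9 q [-38.  -13.3 109.6  -0.   83.7 -61.6]
```

View pics/c13.png

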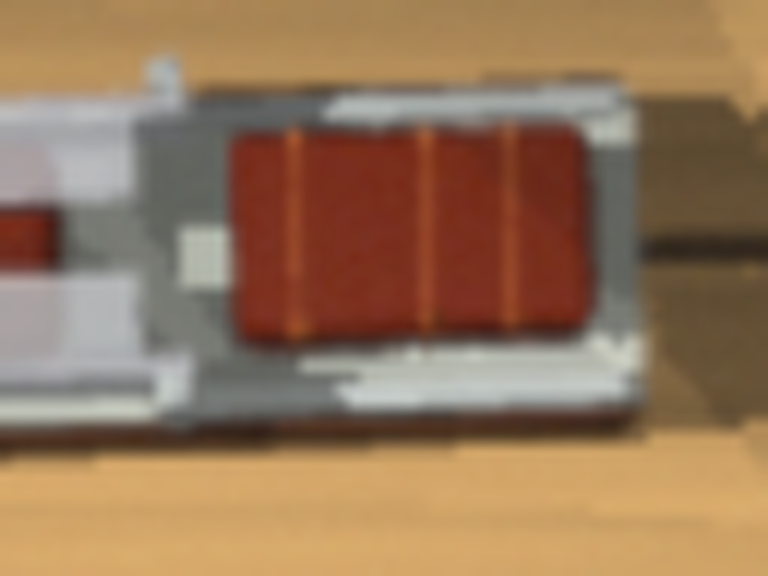

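View pics/c14.png

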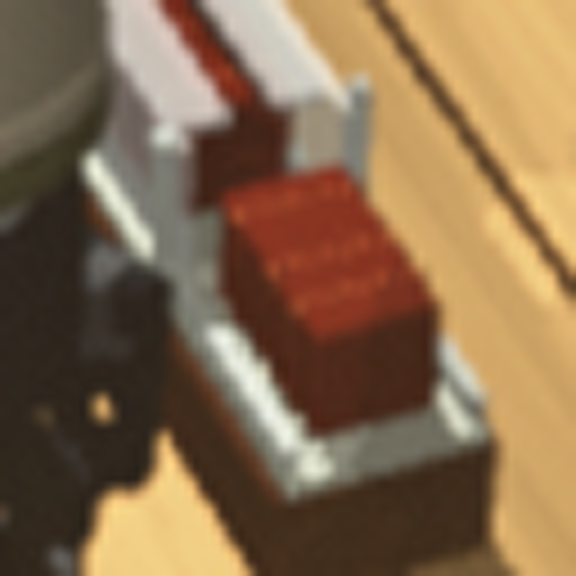

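The spare is now centred laterally: the c13 chew spans v 128 to 338 between the lips. Next is the rammer, with the handle centre at about (466,-262) and its axis at about 113.6°.

```bash
python3 -m jog '[[[0.035,-0.01,0],[0,0,0],0.3],[[0.071,-0.0215,-0.01],[0,0,0],0.3],[[0.071,-0.0215,-0.045],[0,0,0],0.3],[[0.071,-0.0215,-0.085],[0,0,0],0.3],[[0.071,-0.0215,-0.125],[0,0,0],0.3]]'; python3 -m jog '[[[0,0,0],[0,0,0],0.3],[[0,0,-0.01],[0,0,0],0.3]]'
python3 - <<'E'
from h import *
st(); snap('top','t8.png');snap('side','s8.png')
z=lambda i,x,y,w,h,k:cv2.resize(i[y:y+h,x:x+w],None,fx=k,fy=k,interpolation=cv2.INTER_CUBIC)
a=cv2.imread('pics/t8.png');b=cv2.imread('pics/s8.png')
cv2.imwrite('pics/c15.png',np.hstack([z(a,365,235,100,100,4),z(b,275,290,100,100,4)]))
E
```

```text
time: 10.78
tool_pos: [467.7, -262.4, 72.7]
tcp_rot: [-49.8, 89.9, -26.3]
ft_force: [-0.5, -0.0, -0.9]
finger_gap: 55.3
time: 10.95
tool_pos: [465.8, -261.4, 62.9]
tcp_rot: [118.0, 89.8, 141.5]
ft_force: [0.1, -0.4, 2.1]
finger_gap: 55.5
t 10.95 pos [ 465.8 -261.4   62.9] x [-0.002  0.002 -1.   ] jawdeg 23.5 F [ 0.1 -0.4  2.1] gap 55.5 q [-34.8   6.7 105.4   0.   68.1 -58.3]
```

View pics/c15.png

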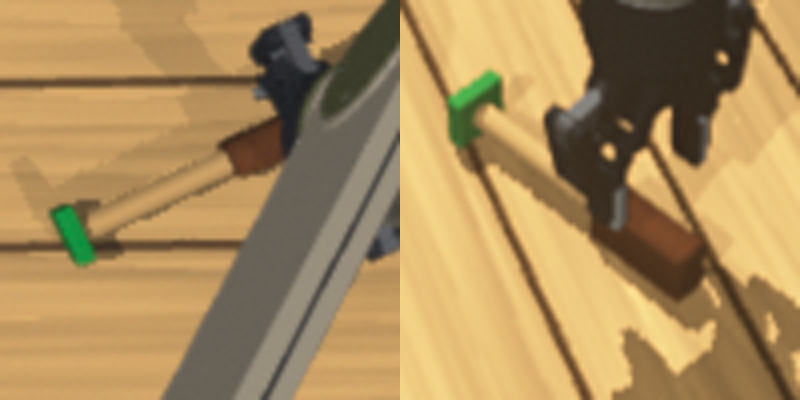

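The fingers straddle the handle. I'll descend and grip.

```bash
python3 -m jog '[[[0,0,-0.02],[0,0,0],0.3],[[0,0,-0.04],[0,0,0],0.3],[[0,0,-0.049],[0,0,0],0.3],[[0,0,-0.049],[0,0,0],0.3],[[0,0,-0.049],[0,0,0],0.3]]' 110; python3 -m jog '[[[0,0,0],[0,0,0],-0.2],[[0,0,0],[0,0,0],-0.6],[[0,0,0],[0,0,0],-1],[[0,0,0],[0,0,0],-1],[[0,0,0],[0,0,0],-1]]' 110;python3 -c 'from h import *; st()'
```

```text
time: 11.47
tool_pos: [466.9, -263.0, 15.9]
tcp_rot: [-57.4, 89.9, -34.0]
ft_force: [-0.2, -0.1, 0.4]
finger_gap: 55.2
time: 11.88
tool_pos: [467.3, -263.4, 16.3]
tcp_rot: [-60.1, 89.8, -36.6]
ft_force: [-1.5, 1.1, 6.6]
finger_gap: 22.4
t 11.88 pos [ 467.3 -263.4   16.3] x [ 0.003 -0.002 -1.   ] jawdeg 23.5 F [-1.5  1.1  6.6] gap 22.4 q [-34.9  10.7 106.4  -0.   62.6 -58.4]
```

```bash
python3 -m jog '[[[0,0,0.025],[0,0,0],-1],[[0,0,0.06],[0,0,0],-1],[[0.02,0.005,0.09],[0,0,-0.1],-1],[[0.055,0.01,0.1],[0,0,-0.2],-1],[[0.09,0.02,0.1],[0,0,-0.3],-1]]'; python3 -m jog '[[[0.03,0.01,0],[0,0,-0.09],-1],[[0.04,0.017,-0.015],[0,0,-0.098],-1],[[0.04,0.017,-0.035],[0,0,-0.098],-1],[[0.04,0.017,-0.042],[0,0,-0.098],-1],[[0.04,0.017,-0.042],[0,0,-0.098],-1]]'
python3 - <<'E'
from h import *
st(); snap('top','t9.png');snap('side','s9.png')
z=lambda i,x,y,w,h,k:cv2.resize(i[y:y+h,x:x+w],None,fx=k,fy=k,interpolation=cv2.INTER_CUBIC)
a=cv2.imread('pics/t9.png');b=cv2.imread('pics/s9.png')
cv2.imwrite('pics/c16.png',z(a,300,180,130,70,6))
cv2.imwrite('pics/c17.png',z(b,310,200,100,110,5))
E
```

```text
time: 12.3
tool_pos: [559.3, -244.7, 120.1]
tcp_rot: [-37.3, 89.5, -31.4]
ft_force: [1.2, -0.5, -0.4]
finger_gap: 22.0
time: 12.72
tool_pos: [593.9, -224.4, 69.3]
tcp_rot: [155.7, 89.7, 156.4]
ft_force: [-1.2, 0.3, -1.5]
finger_gap: 22.4
t 12.72 pos [ 593.9 -224.4   69.3] x [-0.005  0.002 -1.   ] jawdeg 0.7 F [-1.2  0.3 -1.5] gap 22.4 q [-25.3  20.8  88.1  -0.   71.5 -26. ]
```

View pics/c16.png

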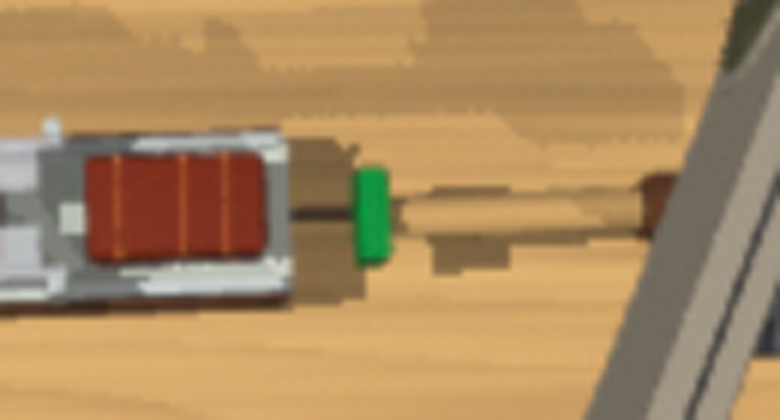

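View pics/c17.png

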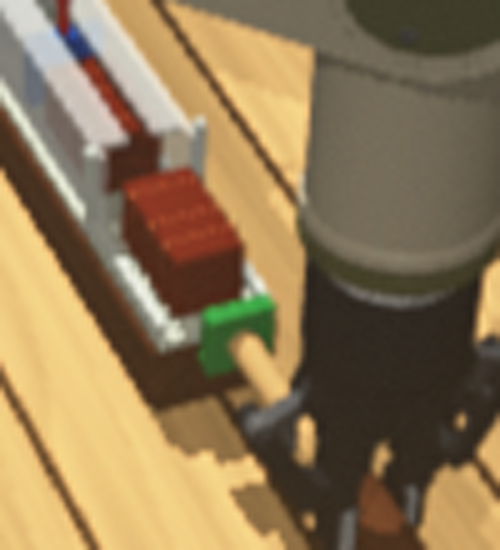

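The rammer is parallel to the channel. I'll compare the head's lateral position with the chew and lips in the same view.

```bash
python3 -m jog '[[[0,0,0],[0,0,0],-1],[[0,0,0],[0,0,0],-1]]'
python3 - <<'E'
from h import *
np.set_printoptions(precision=1,suppress=True)
st(); snap('top','t10.png')
a=cv2.imread('pics/t10.png')
cv2.imwrite('pics/c18.png',cv2.resize(a[185:245,300:400],None,fx=8,fy=8,interpolation=cv2.INTER_CUBIC))
E
```

```text
time: 12.98
tool_pos: [596.6, -226.3, 74.0]
tcp_rot: [-25.9, 89.9, -25.3]
ft_force: [0.2, -0.6, -1.1]
finger_gap: 22.5
t 12.98 pos [ 596.6 -226.3   74. ] x [ 0. -0. -1.] jawdeg 0.6 F [ 0.2 -0.6 -1.1] gap 22.5 q [-25.4  20.5  87.9   0.   71.5 -26. ]
```

View pics/c18.png

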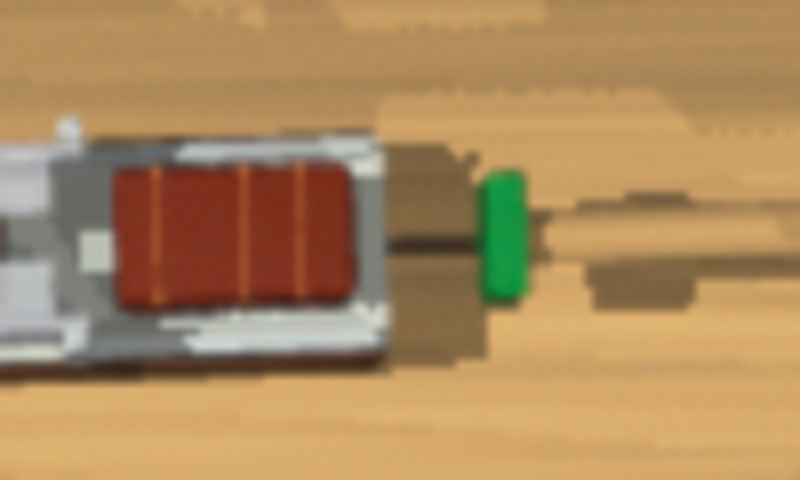

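```bash
python3 - <<'E'
from h import *
np.set_printoptions(precision=1,suppress=True)
P=lambda u,v,z:ray('top',300+u/8,185+v/8,z)
for n,c in [('head',(505,237.5,93)),('head front',(482,237,93)),('chew L',(116,236,90)),('chew R',(354,232,90)),('lipU rear out',(370,133,58)),('lipD rear out',(380,349,58)),('lipU out',(200,143,58)),('lipD out',(200,355,58)),('slot at roof left',(5,238,100)),('roof edges',(5,142,100)),('',(5,345,100))]:print(n,P(*c))
E
```

```text
head [590.5 -86.4  93. ]
head front [590.7 -79.8  93. ]
chew L [592.9  24.7  90. ]
chew R [593.1 -43.5  90. ]
lipU rear out [625.8 -50.5  58. ]
lipD rear out [561.8 -52.2  58. ]
lipU out [623.6  -0.3  58. ]
lipD out [560.9   0.7  58. ]
slot at roof left [591.8  56.1 100. ]
roof edges [619.2  55.8 100. ]
 [561.3  56.5 100. ]
```

```bash
python3 -m jog '[[[0.0015,0,-0.001],[0,0,0],-1],[[0.003,0.005,-0.002],[0,0,0],-1],[[0.003,0.015,-0.002],[0,0,0],-1],[[0.003,0.025,-0.002],[0,0,0],-1],[[0.003,0.025,-0.002],[0,0,0],-1]]'
python3 - <<'E'
from h import *
np.set_printoptions(precision=1,suppress=True)
st(); snap('top','t11.png');snap('side','s11.png')
a=cv2.imread('pics/t11.png')
cv2.imwrite('pics/c19.png',cv2.resize(a[185:245,300:400],None,fx=8,fy=8,interpolation=cv2.INTER_CUBIC))
a=cv2.imread('pics/s11.png')
cv2.imwrite('pics/c20.png',cv2.resize(a[200:310,310:410],None,fx=5,fy=5,interpolation=cv2.INTER_CUBIC))
E
```

```text
time: 13.45
tool_pos: [599.0, -197.8, 70.0]
tcp_rot: [117.5, 89.9, 118.2]
ft_force: [0.2, 0.5, -1.5]
finger_gap: 22.3
t 13.45 pos [ 599.  -197.8   70. ] x [-0.  0. -1.] jawdeg 0.8 F [ 0.2  0.5 -1.5] gap 22.3 q [-23.   19.9  89.1   0.1  71.1 -23.8]
```

View pics/c19.png

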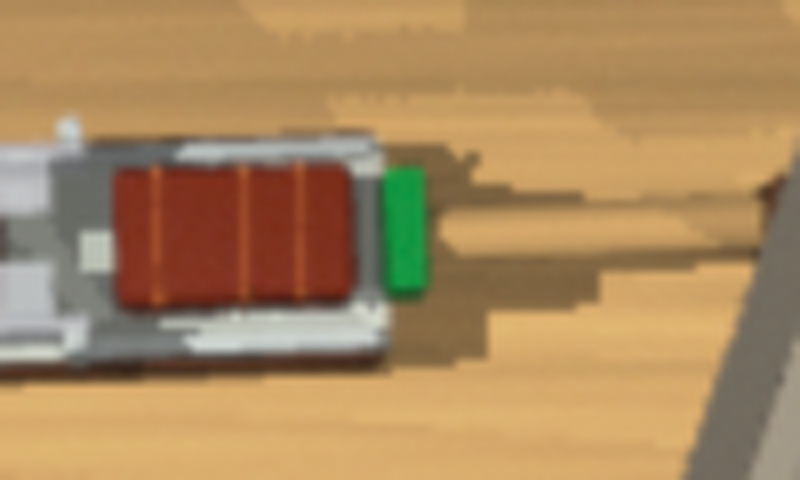

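View pics/c20.png

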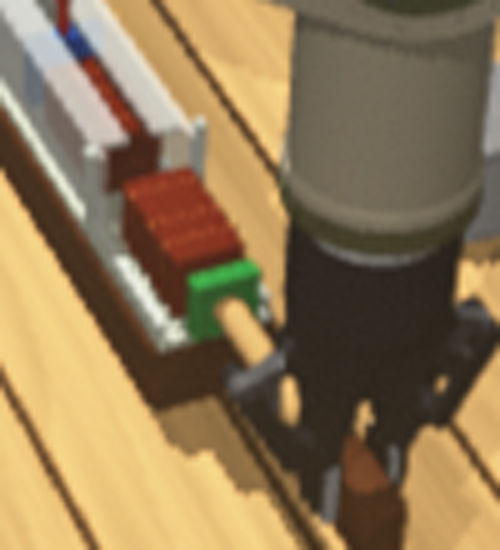

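The head (v≈232) is lined up with the bar's rear (v≈232) and sits between the lips. I'll push in steps and watch the force.

```bash
python3 -m jog '[[[0,0.005,0],[0,0,0],-1],[[0,0.01,0],[0,0,0],-1],[[0,0.016,0],[0,0,0],-1],[[0,0.022,0],[0,0,0],-1],[[0,0.028,0],[0,0,0],-1]]';python3 -m jog '[[[0,0.006,0],[0,0,0],-1],[[0,0.012,0],[0,0,0],-1],[[0,0.018,0],[0,0,0],-1],[[-0.0005,0.024,0],[0,0,0],-1],[[-0.0005,0.026,0],[0,0,0],-1]]'
python3 - <<'E'
from h import *
st(); snap('top','t12.png');snap('side','s12.png')
a=cv2.imread('pics/t12.png')
cv2.imwrite('pics/c21.png',cv2.resize(a[185:245,230:360],None,fx=6,fy=6,interpolation=cv2.INTER_CUBIC))
a=cv2.imread('pics/s12.png')
cv2.imwrite('pics/c22.png',cv2.resize(a[180:290,300:400],None,fx=5,fy=5,interpolation=cv2.INTER_CUBIC))
E
```

```text
time: 13.97
tool_pos: [599.0, -171.9, 70.3]
tcp_rot: [-59.0, 90.0, -58.4]
ft_force: [-0.4, -0.7, -1.2]
finger_gap: 22.2
time: 14.38
tool_pos: [598.5, -145.5, 70.3]
tcp_rot: [103.5, 90.0, 104.2]
ft_force: [-0.4, -1.2, -2.7]
finger_gap: 22.0
t 14.38 pos [ 598.5 -145.5   70.3] x [-0.  0. -1.] jawdeg 0.7 F [-0.4 -1.2 -2.7] gap 22.0 q [-18.4  17.8  91.7   0.   70.5 -19.2]
```

View pics/c21.png

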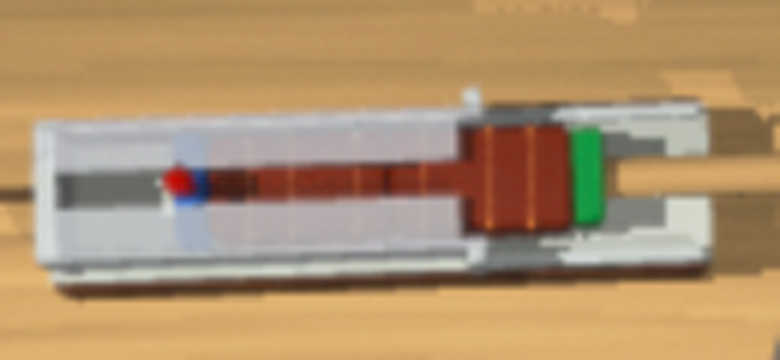

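View pics/c22.png

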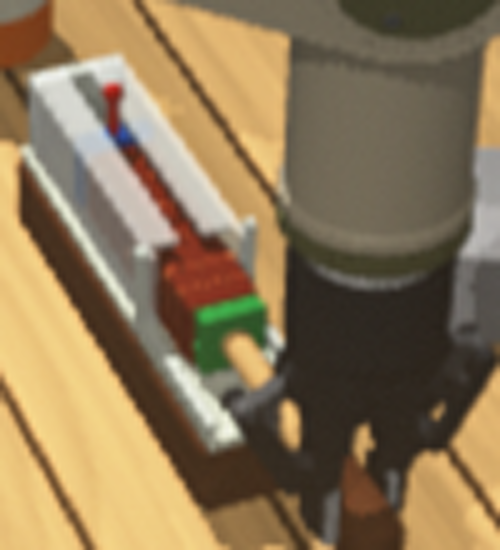

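Both chews are in line and touching. The spare has entered the tube cleanly. Continuing.

```bash
python3 -m jog '[[[0,0.006,0],[0,0,0],-1],[[0,0.012,0],[0,0,0],-1],[[0,0.018,0],[0,0,0],-1],[[-0.0005,0.024,0],[0,0,0],-1],[[-0.0005,0.028,0],[0,0,0],-1]]';python3 -m jog '[[[0,0.003,0],[0,0,0],-1],[[0,0.006,0],[0,0,0],-1],[[0,0.009,0],[0,0,0],-1],[[0,0.012,0],[0,0,0],-1]]'
python3 - <<'E'
from h import *
st(); snap('top','t13.png')
a=cv2.imread('pics/t13.png')
cv2.imwrite('pics/c23.png',cv2.resize(a[185:245,230:360],None,fx=6,fy=6,interpolation=cv2.INTER_CUBIC))
E
```

```text
time: 14.9
tool_pos: [598.1, -118.9, 70.5]
tcp_rot: [-79.5, 89.9, -78.8]
ft_force: [-0.5, -6.1, -1.6]
finger_gap: 22.1
time: 15.23
tool_pos: [598.1, -107.1, 70.4]
tcp_rot: [-87.7, 89.9, -87.0]
ft_force: [-0.3, -5.7, -0.4]
finger_gap: 22.0
t 15.23 pos [ 598.1 -107.1   70.4] x [ 0.    -0.001 -1.   ] jawdeg 0.7 F [-0.3 -5.7 -0.4] gap 22.0 q [-14.9  16.5  93.2  -0.1  70.3 -15.6]
```

View pics/c23.png

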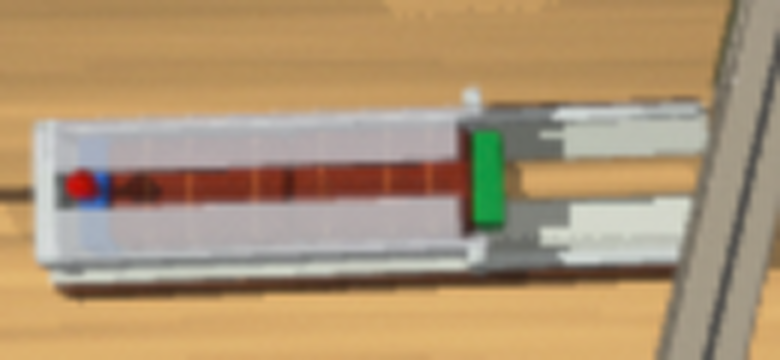

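```bash
python3 -m jog '[[[0,0.002,0],[0,0,0],-1],[[0,0.004,0],[0,0,0],-1],[[0,0.006,0],[0,0,0],-1],[[0,0.008,0],[0,0,0],-1],[[0,0.008,0],[0,0,0],-1]]';python3 -m jog '[[[0,0.0015,0],[0,0,0],-1],[[0,0.003,0],[0,0,0],-1],[[0,0.003,0],[0,0,0],-1]]'
```

```text
time: 15.7
tool_pos: [598.2, -101.7, 70.9]
tcp_rot: [-83.1, 89.7, -82.5]
ft_force: [-1.1, -16.1, -1.4]
finger_gap: 21.9
time: 15.95
tool_pos: [598.4, -101.6, 71.4]
tcp_rot: [-81.6, 89.5, -81.0]
ft_force: [-1.9, -28.4, -0.3]
finger_gap: 22.7
```

```bash
python3 -m jog '[[[0,0.001,0],[0,0,0],-1],[[0,0.002,0],[0,0,0],-1],[[0,0.002,0],[0,0,0],-1],[[0,0.002,0],[0,0,0],-1]]'
python3 - <<'E'
from h import *
st(); snap('top','t14.png');snap('side','s14.png')
a=cv2.imread('pics/t14.png')
cv2.imwrite('pics/c24.png',cv2.resize(a[185:245,230:360],None,fx=6,fy=6,interpolation=cv2.INTER_CUBIC))
a=cv2.imread('pics/s14.png')
cv2.imwrite('pics/c25.png',cv2.resize(a[180:290,300:400],None,fx=5,fy=5,interpolation=cv2.INTER_CUBIC))
E
```

```text
time: 16.28
tool_pos: [598.5, -101.5, 71.8]
tcp_rot: [-81.0, 89.3, -80.4]
ft_force: [-2.7, -35.8, 0.7]
finger_gap: 22.3
t 16.28 pos [ 598.5 -101.5   71.8] x [ 0.002 -0.011 -1.   ] jawdeg 0.6 F [ -2.7 -35.8   0.7] gap 22.3 q [-14.1  16.2  93.4  -0.6  70.1 -14.4]
```

View pics/c24.png

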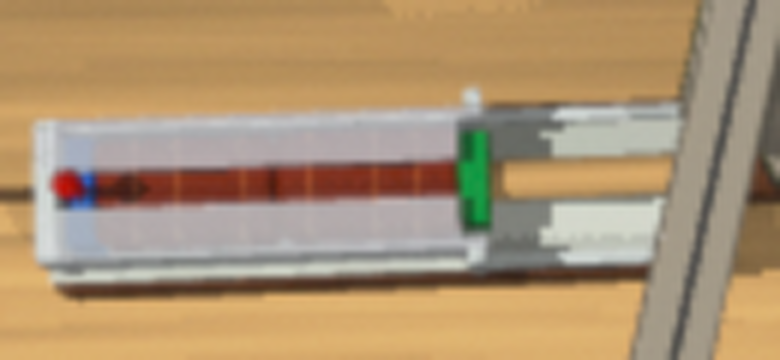

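View pics/c25.png

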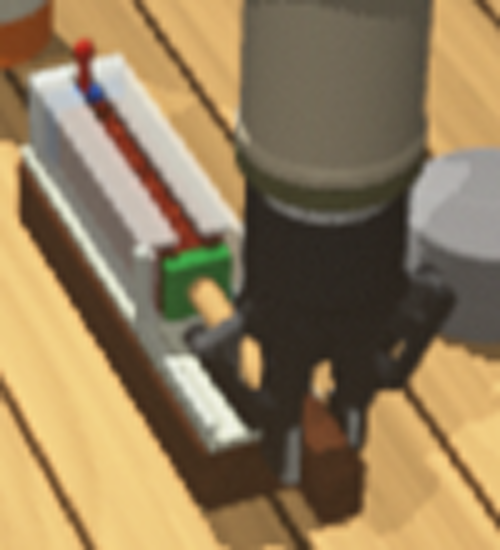

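The follower is against the end wall: its pin has moved to (67,185) and has stopped advancing at 36 N. Now I'll draw the rammer straight out.

```bash
python3 -m jog '[[[0,-0.008,0],[0,0,0],-1],[[0,-0.02,0],[0,0,0],-1],[[0,-0.035,0],[0,0,0],-1],[[0.0005,-0.055,0],[0,0,0],-1],[[0.001,-0.078,0],[0,0,0],-1]]';python3 -m jog '[[[0,-0.025,0],[0,0,0],-1],[[0,-0.05,0],[0,0,0],-1],[[0,-0.07,0],[0,0,0],-1],[[0,-0.07,0],[0,0,0],-1]]'
python3 - <<'E'
from h import *
st(); snap('top','t15.png');snap('side','s15.png')
a=cv2.imread('pics/t15.png')
cv2.imwrite('pics/c26.png',cv2.resize(a[185:245,230:360],None,fx=6,fy=6,interpolation=cv2.INTER_CUBIC))
a=cv2.imread('pics/s15.png')
cv2.imwrite('pics/c27.png',cv2.resize(a[180:300,300:420],None,fx=5,fy=5,interpolation=cv2.INTER_CUBIC))
E
```

```text
time: 16.8
tool_pos: [599.0, -171.6, 70.0]
tcp_rot: [110.9, 89.9, 111.7]
ft_force: [-0.4, -0.0, -1.5]
finger_gap: 22.3
time: 17.13
tool_pos: [598.7, -245.8, 70.3]
tcp_rot: [-69.6, 89.9, -69.1]
ft_force: [0.4, -0.5, -0.5]
finger_gap: 22.4
t 17.13 pos [ 598.7 -245.8   70.3] x [ 0.    -0.001 -1.   ] jawdeg 0.5 F [ 0.4 -0.5 -0.5] gap 22.4 q [-26.8  22.1  86.2  -0.1  71.6 -27.3]
```

View pics/c26.png

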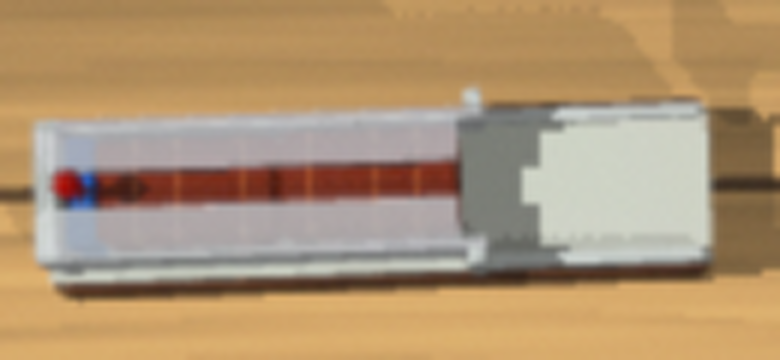

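View pics/c27.png

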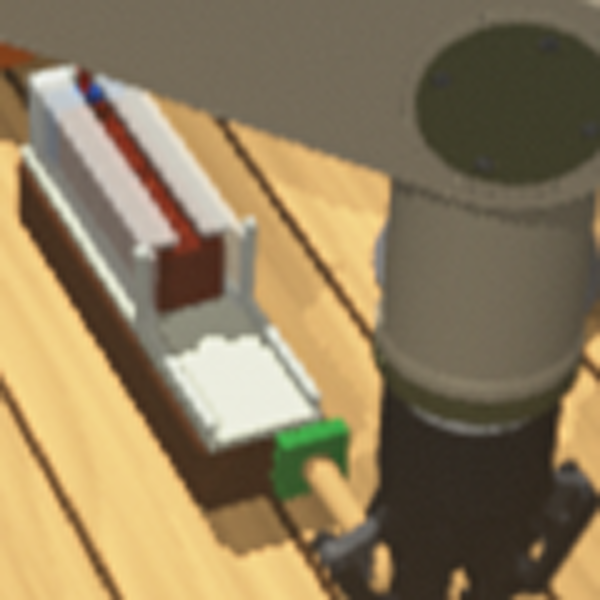

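```bash
python3 -m jog '[[[-0.03,-0.005,0.015],[0,0,0.09],-1],[[-0.06,-0.01,0.02],[0,0,0.18],-1],[[-0.09,-0.015,0.02],[0,0,0.27],-1],[[-0.12,-0.02,0.02],[0,0,0.36],-1],[[-0.133,-0.021,0.01],[0,0,0.398],-1]]';python3 -m jog '[[[0,0,-0.02],[0,0,0],-1],[[0,0,-0.04],[0,0,0],-1],[[0,0,-0.05],[0,0,0],-1],[[0,0,-0.055],[0,0,0],-1],[[0,0,-0.055],[0,0,0],-1]]'
python3 - <<'E'
from h import *
st(); snap('side','s16.png')
a=cv2.imread('pics/s16.png')
cv2.imwrite('pics/c28.png',cv2.resize(a[280:400,260:380],None,fx=5,fy=5,interpolation=cv2.INTER_CUBIC))
E
```

```text
time: 17.65
tool_pos: [464.4, -262.4, 81.6]
tcp_rot: [-68.4, 89.9, -44.5]
ft_force: [0.6, 0.1, -1.1]
finger_gap: 22.4
time: 18.07
tool_pos: [465.5, -261.2, 24.0]
tcp_rot: [116.3, 89.8, 139.8]
ft_force: [0.5, 0.1, -1.0]
finger_gap: 22.3
t 18.07 pos [ 465.5 -261.2   24. ] x [-0.002  0.002 -1.   ] jawdeg 23.5 F [ 0.5  0.1 -1. ] gap 22.3 q [-34.8   9.9 106.4   0.   63.8 -58.4]
```

View pics/c28.png

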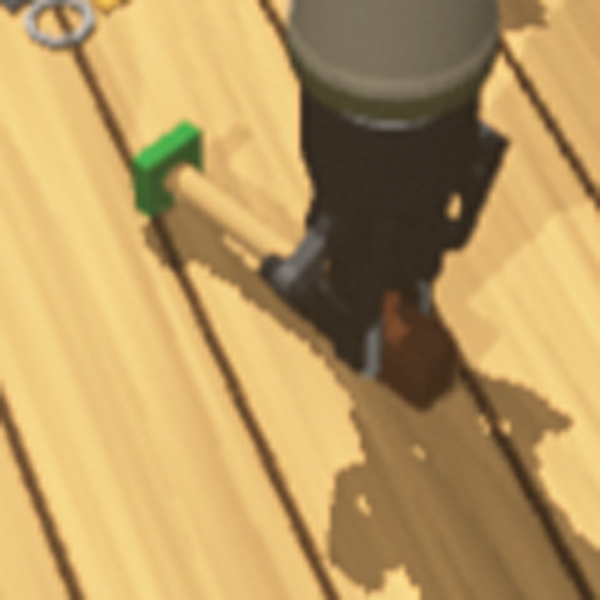

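The rammer is nearly down and clear of everything. I'll lower it to contact and release.

```bash
python3 -m jog '[[[0,0,-0.003],[0,0,0],-1],[[0,0,-0.006],[0,0,0],-1],[[0,0,-0.0085],[0,0,0],-1],[[0,0,-0.0085],[0,0,0],-1]]'; python3 -c 'from h import *; st()'
```

```text
time: 18.45
tool_pos: [466.1, -262.4, 16.6]
tcp_rot: [108.5, 90.0, 132.0]
ft_force: [-0.7, 0.0, -2.0]
finger_gap: 22.1
t 18.45 pos [ 466.1 -262.4   16.6] x [-0.  0. -1.] jawdeg 23.5 F [-0.7  0.  -2. ] gap 22.1 q [-34.9  10.6 106.5   0.   62.8 -58.4]
```

```bash
python3 -m jog '[[[0,0,-0.001],[0,0,0],-1],[[0,0,-0.0015],[0,0,0],-1],[[0,0,-0.0015],[0,0,0],-1]]' 25;  python3 -m jog '[[[0,0,0],[0,0,0],-0.5],[[0,0,0],[0,0,0],-0.2],[[0,0,0],[0,0,0],0.1],[[0,0,0],[0,0,0],0.3],[[0,0,0],[0,0,0],0.3]]'; python3 -m jog '[[[0,0,0.01],[0,0,0],0.3],[[0,0,0.03],[0,0,0],0.3],[[0,0,0.06],[0,0,0],0.3],[[0,0,0.1],[0,0,0],0.3],[[0,0,0.14],[0,0,0],0.3]]'; python3 -m jog '[[[-0.03,0,0.03],[0,0,0],0.3],[[-0.06,0,0.06],[0,0,0],0.3],[[-0.09,0,0.08],[0,0,0],0.3],[[-0.09,-0.03,0.08],[0,0,0],0.3],[[-0.09,-0.03,0.08],[0,0,0],0.3]]'
python3 - <<'E'
from h import *
st(); snap('side','s17.png');snap('top','t17.png')
E
```

```text
time: 18.7
tool_pos: [466.1, -262.5, 16.3]
tcp_rot: [115.9, 90.0, 139.4]
ft_force: [-5.1, 3.4, 8.6]
finger_gap: 22.4
time: 19.12
tool_pos: [466.1, -262.6, 15.3]
tcp_rot: [-58.1, 90.0, -34.6]
ft_force: [0.8, 0.5, -0.1]
finger_gap: 55.4
time: 19.53
tool_pos: [465.1, -261.9, 156.5]
tcp_rot: [121.8, 89.9, 145.3]
ft_force: [0.2, -0.6, -0.0]
finger_gap: 55.2
time: 19.95
tool_pos: [375.7, -296.1, 240.1]
tcp_rot: [-76.5, 89.4, -53.1]
ft_force: [0.7, -0.2, -1.1]
finger_gap: 55.4
t 19.95 pos [ 375.7 -296.1  240.1] x [ 0.006 -0.008 -1.   ] jawdeg 23.4 F [ 0.7 -0.2 -1.1] gap 55.4 q [-4.430e+01 -1.230e+01  1.044e+02 -1.000e-01  8.730e+01 -6.770e+01]
```

View pics/s17.png

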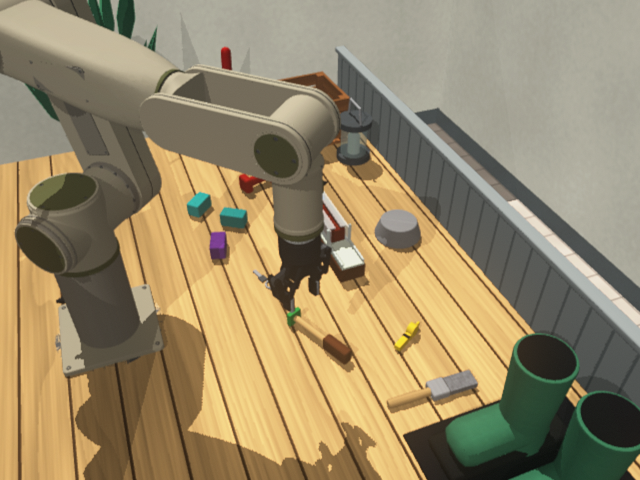

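View pics/t17.png

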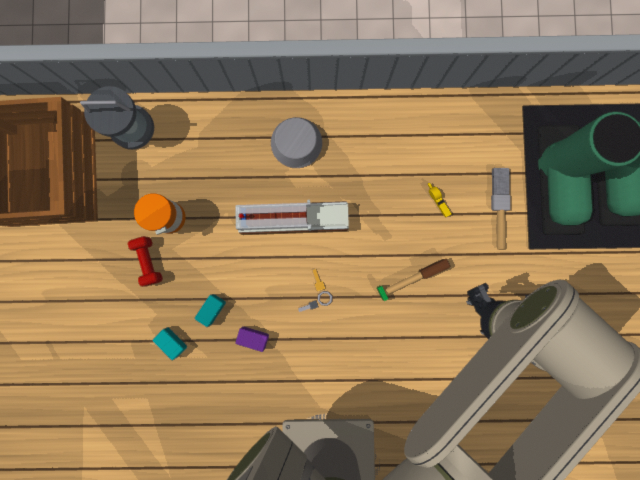

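The top view shows the rammer flat on the bench (head at (383,293), handle at (437,269)). The tray is empty, the follower is at the tube's end, and everything else is where it started.

```bash
python3 - <<'E'
from h import *
print(order.hand_in()); st()
E
```

```text
the job is handed in; nothing more can be done
None
the job is handed in; nothing more can be done
```

I laid the spare chew bar in the tray and rammed both chews until they bottomed out. I then laid the rammer flat on the bench, let go, and handed the job in at about 20 s of the 61 s allowed. No verdict was reported.

- **Loading:** My first placing of the bar sat about 5 mm off, against a tray lip. The two cameras had disagreed by a few millimetres, and clear views afterwards showed it. I regripped the bar, centred it, and let go again. Lowering it the second time pressed it on the tray floor with about 30 N.
- **Ramming:** The bar entered the tube cleanly. At the end the rammer stopped advancing while the push force rose from 16 to 36 N. Pictures show the follower against the end of the tube, and it stayed there after I drew the rammer out.
- **Not measured:** I did not measure the spare's rear face against the 10 mm figure. I judged bottoming-out from the stall and the pictures.
- **Rammer and surroundings:** The rammer lies flat near its original spot, clear of the dispenser. In the last pictures the other items look unmoved. The gripper is clear of everything.

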